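# Lock the tilting platform with its pin and R-clip

## Task

Lock the bench rocker's platform before it is moved: push the red-knobbed lock pin fully home, then take the R-clip with the orange grip out of its grey stand and push its straight leg through the slanting cross-hole near the pin's free end, its bent leg riding over the shaft, until the clip snaps fully home; let go of it. Do not disturb the beaker and the two bottles.

Things in the scene. Friction and masses are not known exactly. Their poses are not given: they have to be found in the camera images.
- rocker: bench rocker, fixed: white housing, aluminium platform with a rim (top 111 mm up, a petri dish on it to 120 mm). Origin on the bench straight below the lock pin's axis (100 mm up), mid-way between the two grey cheeks that carry the pin. +x points from the pin to the platform, which spans x = 45 to 175, y = -75 to 75 mm; +y along the pin to the red knob. Yaw varies
- rocker_cheek (a point): centre of the cheek next to the cross-hole, on the pin's axis. Axes as rocker. Both cheeks are upright plates, 8 mm thick in y, 36 mm wide in x, their outer faces 26 mm from the rocker's origin at y = -26 and +26 mm, their round tops 18 mm above the pin's axis, with a blue lug of the platform between them
- lock_pin (a joint): slide of the lock pin along the rocker's y axis, m: 0 = fully home (a hard stop), positive = pulled out toward the knob (starts at 0.028 to 0.042). It moves stiffly (about 5 N) and stays where it is left; pushing the knob toward the rocker's -y moves it home
- pin_knob (a point): centre of the outer end face of the red pin knob (disc 36 mm in diameter, 12 mm thick, its axis along the pin); moves with the pin. With the pin home it lies 44 mm from the rocker's origin along +y and 100 mm up
- pin_hole (a point): centre of the cross-hole in the lock pin's 26 mm steel shaft, on the shaft's axis; moves with the pin. z = the hole's axis, out of its upper mouth, which leans 31 degrees from vertical toward the rocker's -x (the robot's side); y along the shaft to the knob. Hole 7.5 mm square, right through, both mouths countersunk to 13 mm. Pin home: 54 mm from the rocker's origin along -y; the shaft ends 18 mm farther
- clip_stand: grey stand, fixed: block 70 x 44 mm, 64 mm high, on an 84 x 58 mm foot, with a slot along its x axis in which the clip is parked. Origin on the bench under its centre
- clip_grip (a point): centre of the R-clip's orange grip, 20 mm in x, 14 mm in y (close the fingers on this), 43 mm in z. Clip axes: z along the straight leg, away from its point; x toward the bent leg. At the start the clip stands upright in the stand's slot, the grip's lower face on the stand's top, with about 1 mm play. Wire loop reaches 34 mm above this point. Clip 80 g, 115 mm long, of 5 mm steel wire
- clip_seat (a point): point on the straight leg's centre line, in clip axes 38 mm below and 4.5 mm in +x from clip_grip. It lies within 2 mm of the cross-hole's centre when the clip is fully home, where the grip's lower face (15 mm above it) meets the shaft. Pushing the clip on takes about 10 N along the leg
- leg_point (a point): point of the clip's straight leg (rounded end), in clip axes 43 mm below clip_seat on the same line; it must enter the hole's upper mouth
- bent_end (a point): flared end of the sprung bent leg, which runs from the wire loop down beside the grip: in clip axes 18.5 mm in +x and 24 mm below clip_seat. Above it the leg necks in to 11 mm from the straight leg and springs outward 3 to 5 mm as it rides over the shaft. It may go over either side of the shaft
- saline_mid (a point): middle of a loose bottle with a blue cap, 66 mm diameter, 138 mm high; leave alone
- stain_mid (a point): middle of a loose bottle with an orange cap, 56 mm diameter, 112 mm high; leave alone
- beaker_mid (a point): middle of a loose glass beaker, 58 mm diameter, 71 mm high; leave alone
There are look-alikes about, which are no part of the job. There is more than one size of the rocker; the job needs the larger.

How it is judged:
By the outcome, as a careful person would: the job done as asked, in the order asked, and still so for the second after the job is handed in, with the robot touching nothing.
It also fails if it takes over 54 s, if anything falls off the work surface, if the arm or the gripper's body presses on something with over 40 N, if the wrist force passes 120 N, or if a joint passes its speed limit or range.

## Robot

A 6-joint arm with a two-finger parallel gripper is mounted at the origin on a cart in front of the work surface, level with it; the furniture and walls round the work are solid. World frame = base frame: x ahead of the robot, y to its left, z up, the work surface at z = 0. Lengths are in m, angles in rad, forces in N, time in s.
With the tool pointing down it reaches from about 0.35 to 0.775 m from the base axis. Payload 5.5 kg.
Tool frame: the origin (TCP) lies at the very end of the fingers, on their centre line; the grasp point (between the pads) lies env.pinch_z behind it (env.pinch_z is the distance from the TCP to the grasp point, in m); z points along the fingers, y is the line along which they close (so a half turn about z gives the same grasp; the last joint's range is limited). The gripper opens to 85 mm and grips with 20 to 120 N. Pads are 22 mm wide; open, the fingers measure 114 mm over their backs; the gripper's body (76 mm by 85 mm) begins 54 mm behind the grasp point. The pads swing forward as they close: fully open they stand 13 mm farther back than shut.
Start: joints at [-1.282, 0.313, 0.046, 1.304, 0, 1.431], TCP at [0.239, -0.523, 0.231] pointing down, gripper open.
Joint ranges: [-2.76, 2.76], [-0.86, 1.69], [-1.03, 1.26], [-2.2, 2.34], [-1.47, 1.5], [-3.14, 3.14]. Speed limits (rad/s): [2.57, 2.57, 3.14, 3.14, 3.14, 3.14].

## Interface

Orientations are given as a unit quaternion [w, x, y, z].
In Python, from workcell import env, eyes gives the robot as it stands.
- The arm moves only by the shell command python3 -m jog 'ROWS' [FORCE]. ROWS is JSON, one flat list of numbers, 7 for each row, row after row: the shift along the world's x, y, z as a fraction of full scale, then the turn, a rotation vector about the world's x, y, z as a fraction of full scale, then the opening, from -1 (shut) to 1 (fully open), so that 0 is half open. A call has 1 to 12 rows; each row is the pose to reach, as a shift and turn from the pose commanded when the call began, turning the shorter way round; what a row does not reach only later rows make up. Full scale, the value 1, is 20 cm for a shift and pi rad for a turn. A row lasts 1/12 s, in which the tool goes at most 41.7 mm and 7.16 degrees, less where a joint would pass 70% of its speed; a pose out of reach is approached as far as the arm can. A call with a number of a shift or a turn outside -1 to 1 is refused whole. A call with a gripper value outside its range is refused whole. The fingers move at their own pace and stop on an object; FORCE is the grip in N (left out, the last holds). Time passes only in rows, so rows that repeat a pose let the fingers close. It gives the time, the measured TCP pose, the force, the opening and the grip force at its end, in the units of the state.
- env.get_state(): the state, without advancing time (a new reading comes with each control period).
- eyes.read_camera(name): name is "scene" or "top"; returns (picture, depth): 384x512x3 uint8, red, green, blue; 384x512 float32, m along the optical axis (not along the pixel's ray), 0 where there is no reading.
- eyes.calibration(name): a dict with "fx", "fy", "cx", "cy" (pixels), "k1" (the pictures are not rectified: a ray, as slopes to the right and down, at radius r is drawn at 1 + k1 r^2 times it, then the intrinsics apply), "R" (3x3) and "t" (3): a world point X has camera coordinates R X + t. Camera axes: x right, y down, z forward; pixel columns grow to the right and rows downward; lengths in m; the calibration is good to about 2 mm. A picture is of the moment at which its call begins. calibration takes no time and is no camera call.
- env.hand_in(): hands the job in; it is judged then, once.
The state is a dict: "clock": time; "joint_pos": joint angles; "qvel": joint speeds; "tau": joint torques, N m; "tcp_pos": TCP position; "orientation": TCP orientation; "wrist_force": force on the tool from outside, world axes, zero at the start; "ft_torque": the same for the moment, N m; "finger_gap": finger opening in m; "grip_force": force on a finger pad.
Only numpy, scipy, OpenCV 4.12 (cv2) and the standard library are available. Lean on these libraries where they do the work, as an engineer would, in place of code of your own. Each camera call takes 0.05 s, during which the arm holds its last target. There are 200 camera calls.

## Working session

There is one attempt and no reset: what is moved stays moved. The work goes in short steps, Python scripts to look and compute and a shell command to move; the robot and the scene stay as the last step left them, time stands still between calls to the robot, and variables do not carry over. Pictures are saved under pics/ and viewed, at most 10 in all, crops included, and the job is handed in when it is done.

```bash
ls; mkdir -p pics; cat > h.py <<'E'
import numpy as np, cv2
from workcell import env, eyes
def shot(cam,tag):
    p,d=eyes.read_camera(cam); np.savez('pics/%s.npz'%tag,p=p,d=d); cv2.imwrite('pics/%s.png'%tag,p[:,:,::-1]); return p,d
def load(tag):
    f=np.load('pics/%s.npz'%tag); return f['p'],f['d']
def cloud(cam,d):
    c=eyes.calibration(cam); K=np.array([[c['fx'],0,c['cx']],[0,c['fy'],c['cy']],[0,0,1.]])
    v,u=np.mgrid[:d.shape[0],:d.shape[1]]
    r=cv2.undistortPoints(np.stack([u.ravel(),v.ravel()],1).astype(float)[:,None],K,np.array([c['k1'],0,0,0.]))[:,0]
    X=np.c_[r,np.ones(len(r))]*d.reshape(-1,1)
    W=(X-np.array(c['t']))@np.array(c['R']); W=W.reshape(*d.shape,3); W[d==0]=np.nan; return W
def proj(cam,X):
    c=eyes.calibration(cam); K=np.array([[c['fx'],0,c['cx']],[0,c['fy'],c['cy']],[0,0,1.]])
    return cv2.projectPoints(np.atleast_2d(X).astype(float),cv2.Rodrigues(np.array(c['R']))[0],np.array(c['t']),K,np.array([c['k1'],0,0,0.]))[0][:,0]
E
python3 - <<'E'
from h import *
for c in('scene','top'):
    p,d=shot(c,c+'0')
a=np.vstack([cv2.imread('pics/scene0.png')]);b=cv2.imread('pics/top0.png')
for c in('scene','top'): k=eyes.calibration(c); print(c,-np.array(k['R']).T@k['t'],k['fx'])
s=env.get_state();print(s,env.pinch_z)
for n in('scene0','top0'): cv2.imwrite('pics/%sb.png'%n,cv2.resize(cv2.imread('pics/%s.png'%n),(800,600),interpolation=cv2.INTER_CUBIC))
E
```

```text
pics
scene [-0.37774939 -0.43952236  0.61645911] 486.7318903082272
top [ 0.44126315 -0.00818112  1.09358596] 360.3010446115508
{'clock': 0.1, 'joint_pos': array([-1.28157962e+00,  3.13912616e-01,  4.51179938e-02,  1.30362071e+00,
       -5.64380686e-06,  1.43123126e+00]), 'qvel': array([ 0.0004005 , -0.00287427,  0.00157639, -0.00015957,  0.00149704,
       -0.00135158]), 'tau': array([ 2.67186610e-03, -4.81723809e+01,  2.99245334e+01,  1.26714617e-02,
       -1.47589353e-04,  1.87167223e-05]), 'tcp_pos': array([ 0.23894165, -0.52250598,  0.23051566]), 'orientation': array([-8.07024482e-04,  9.77105845e-01,  2.12752231e-01, -6.33290407e-05]), 'wrist_force': array([ 1.02850153,  0.36326897, -0.44178901]), 'ft_torque': array([ 0.05037637,  0.0159112 , -0.02364663]), 'grip_force': 0.0, 'finger_gap': 0.08533849276341587} 0.0187
```

View pics/scene0b.png

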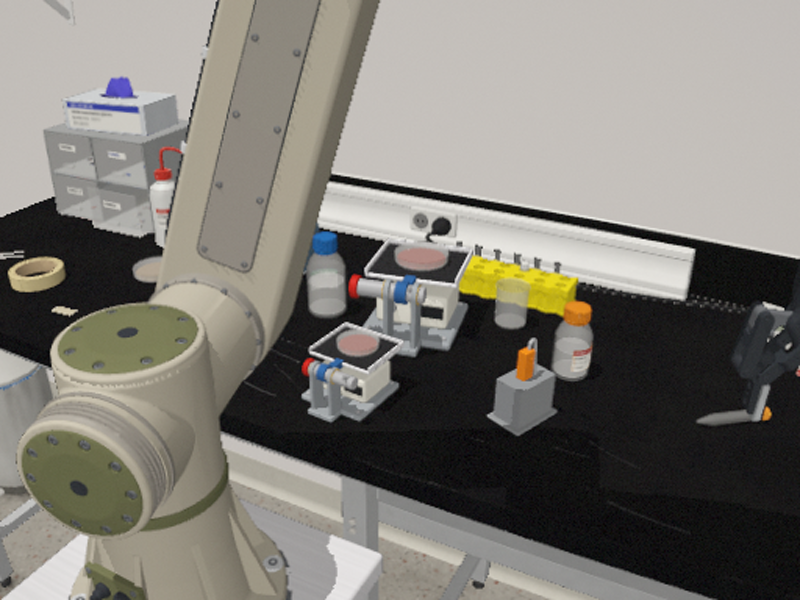

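View pics/top0b.png

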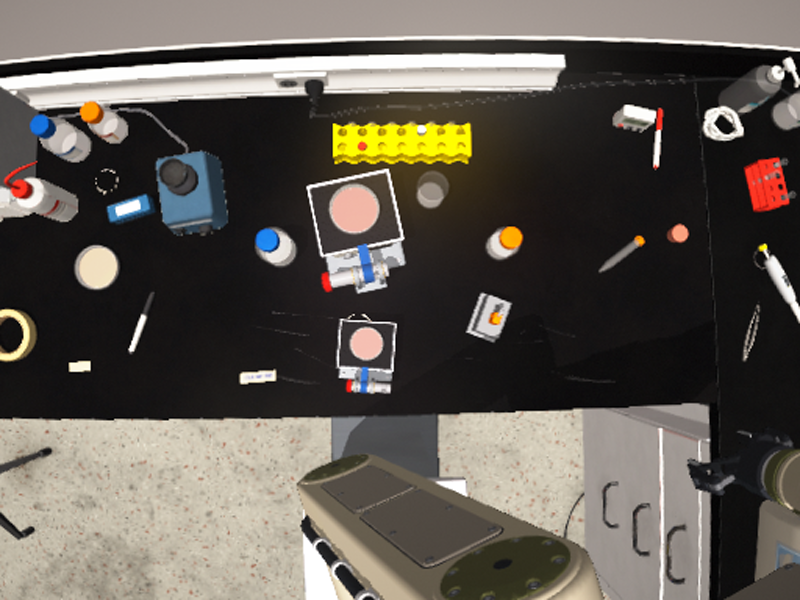

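The scene shows the large rocker (platform ~(418,255), red knob ~(354,287)), the orange grip at (526,362). Top view: rocker platform (355,212), knob (327,282), grip (495,317), stand (488,315). The small rocker in front is the look-alike.

```bash
python3 - <<'E'
from h import *
s=0.64
pt,dt=load('top0');ps,ds=load('scene0')
Wt=cloud('top',dt);Ws=cloud('scene',ds)
def show(n,pts):
    pts=pts[~np.isnan(pts[:,0])]; print(n,len(pts),np.round(np.nanpercentile(pts,[3,50,97],axis=0),4).tolist())
def sub(W,p,x0,x1,y0,y1): 
    sl=(slice(int(y0*s),int(y1*s)),slice(int(x0*s),int(x1*s))); return W[sl].reshape(-1,3),p[sl].reshape(-1,3).astype(int)
for nm,W,p,box in(('top',Wt,pt,dict(rk=(300,410,160,300),st=(460,520,285,350),sal=(250,300,220,270),sta=(480,530,220,265),bk=(410,455,165,215))),
                ('scene',Ws,ps,dict(rk=(340,480,235,360),st=(485,560,330,440),sal=(300,345,230,320),sta=(548,596,300,385),bk=(490,532,275,330)))):
    for k,b in box.items():
        q,c=sub(W,p,*b); ok=~np.isnan(q[:,0]); q=q[ok];c=c[ok]
        print(nm,k)
        if k=='rk':
            red=(c[:,0]>120)&(c[:,1]<60)&(c[:,2]<70); show(' red',q[red])
            blue=(c[:,2]>110)&(c[:,0]<70); show(' blue',q[blue])
            pl=(q[:,2]>.098)&(q[:,2]<.13)&(c.max(1)>0)&(q[:,0]>.45)
            if nm=='top':
                r=cv2.minAreaRect((q[(q[:,2]>.09)&(q[:,2]<.13)&~red&~blue&(q[:,0]>0.56)][:,:2]*1000).astype(np.float32)); print(' platrect mm',r)
            sh=(q[:,2]>.105)&(q[:,0]<.56); show(' shafttop',q[sh])
        elif k=='st':
            o=(c[:,0]>160)&(c[:,1]<150)&(c[:,2]<60); show(' orange',q[o])
            t=(q[:,2]>.058)&(q[:,2]<.068)&~o; print(' toprect',cv2.minAreaRect((q[t][:,:2]*1000).astype(np.float32)))
            t=(q[:,2]>.115); show(' loop',q[t])
        else: show(' all>.02',q[q[:,2]>.02])
h=np.hstack([cv2.resize(cv2.cvtColor(pt[95:200,185:345],cv2.COLOR_RGB2BGR),None,fx=2.5,fy=2.5,interpolation=2),])
h2=np.hstack([cv2.resize(cv2.cvtColor(ps[145:280,210:370],cv2.COLOR_RGB2BGR),None,fx=2.5,fy=2.5,interpolation=2),])
h=cv2.copyMakeBorder(h,0,h2.shape[0]-h.shape[0],0,0,0)
cv2.imwrite('pics/crop1.png',np.hstack([h,h2]))
E
```

```text
top rk
 red 55 [[0.5174, 0.0851, -0.0013], [0.5314, 0.0925, 0.1131], [0.5471, 0.1075, 0.1181]]
 blue 126 [[0.5329, 0.0125, 0.1019], [0.5639, 0.0216, 0.1074], [0.5952, 0.032, 0.1177]]
 platrect mm ((638.224853515625, 35.719268798828125), (166.22940063476562, 150.84628295898438), 10.730112075805664)
 shafttop 385 [[0.5234, -0.0117, 0.1057], [0.5411, 0.0406, 0.1118], [0.5577, 0.0954, 0.1178]]
top st
 orange 19 [[0.4507, -0.206, 0.0672], [0.4618, -0.2026, 0.0878], [0.4705, -0.1994, 0.1031]]
 toprect ((464.70245361328125, -209.03700256347656), (41.930992126464844, 71.00309753417969), 67.22428131103516)
 loop 7 [[0.4643, -0.2111, 0.1163], [0.4692, -0.2086, 0.1166], [0.472, -0.2061, 0.1203]]
top sal
 all>.02 522 [[0.5739, 0.1591, 0.0335], [0.5972, 0.1818, 0.1001], [0.6299, 0.2136, 0.1396]]
top sta
 all>.02 360 [[0.577, -0.2542, 0.0281], [0.5977, -0.2285, 0.0861], [0.6229, -0.2105, 0.1132]]
top bk
 all>.02 202 [[0.6824, -0.1319, 0.0228], [0.7177, -0.1068, 0.0523], [0.7359, -0.079, 0.0698]]
scene rk
 red 69 [[0.5139, 0.0837, 0.0901], [0.5193, 0.0883, 0.1084], [0.534, 0.0955, 0.1183]]
 blue 118 [[0.5277, 0.008, 0.0965], [0.5369, 0.0174, 0.1069], [0.5927, 0.0306, 0.1178]]
 shafttop 355 [[0.5191, -0.014, 0.1054], [0.535, 0.035, 0.1115], [0.5529, 0.0917, 0.1183]]
scene st
 orange 184 [[0.4485, -0.2164, 0.0667], [0.4535, -0.2098, 0.0882], [0.4631, -0.1999, 0.1073]]
 toprect ((504.3800048828125, -220.32411193847656), (53.668617248535156, 161.8719940185547), 75.42776489257812)
 loop 15 [[0.4633, -0.2147, 0.1157], [0.4678, -0.2123, 0.1177], [0.475, -0.2085, 0.122]]
scene sal
 all>.02 1191 [[0.2105, -0.0368, 0.0243], [0.5826, 0.1766, 0.0878], [0.7113, 0.3023, 0.321]]
scene sta
 all>.02 982 [[0.4856, -0.2638, 0.0224], [0.5848, -0.2405, 0.0672], [0.618, -0.213, 0.1128]]
scene bk
 all>.02 634 [[0.6799, -0.131, 0.0221], [0.6969, -0.104, 0.0497], [0.7885, -0.044, 0.0703]]
```

View pics/crop1.png

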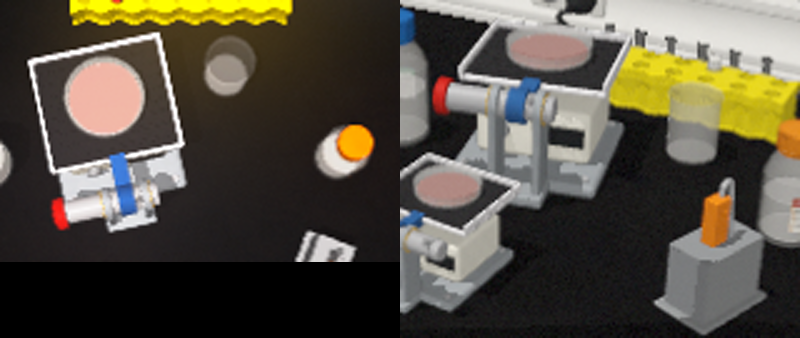

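The crops confirm it: top crop knob end at (60,213), shaft to (150,195) with blue lug (120,180); scene crop loop wire (728,188) lies on the far (+x) side of the grip (713,218). Now a refined fit.

```bash
cat > fit.py <<'E'
from h import *
from scipy.optimize import least_squares
def rot(a): return np.array([[np.cos(a),-np.sin(a)],[np.sin(a),np.cos(a)]])
E
python3 - <<'E'
from fit import *
s=.64
out={}
P={}
for cam in('top','scene'):
    p,d=load(cam+'0');W=cloud(cam,d);q=W.reshape(-1,3);c=p.reshape(-1,3).astype(int)
    ok=~np.isnan(q[:,0])&(np.hypot(q[:,0]-.59,q[:,1]-.03)<.17);P[cam]=(q[ok],c[ok])
q,c=P['top']
# platform rim: white, z .1-.125
w=(q[:,2]>.1)&(q[:,2]<.12)&(c.min(1)>150)
# exclude pin area: project with yaw guess
def R2(q,x0,y0,a): 
    r=q.copy(); r[:,:2]=(q[:,:2]-[x0,y0])@rot(a); return r
g=R2(q,.541,.018,np.radians(10.7)); w&=(g[:,0]>.035)
r=cv2.minAreaRect((q[w][:,:2]*1000).astype(np.float32)); print('rim',r)
for cam in P:
    q,c=P[cam]; g=R2(q,.541,.018,np.radians(10.7))
    grey=(np.ptp(c,1)<40)
    # shaft outside the cheeks (knob side): cylinder axis fit
    def res(v,S): return np.hypot(S[:,0]-v[0]-v[1]*S[:,1],S[:,2]-v[2])-.013
    for nm,lo,hi in(('knobside',.03,.06),('free',-.036,-.028),('all',-.036,.06)):
        m=(g[:,1]>lo)&(g[:,1]<hi)&(abs(g[:,0])<.016)&(g[:,2]>.09)&(g[:,2]<.12)&grey
        if nm=='all': m&=(g[:,1]>.03)|(g[:,1]<-.028)
        S=g[m]
        if len(S)>8:
            f=least_squares(res,[0,0,.1],args=(S,),loss='soft_l1',f_scale=.002);print(cam,nm,len(S),np.round(f.x,4),np.sqrt(np.mean(f.fun**2)).round(4))
    red=(c[:,0]>110)&(c[:,1]<70)&(c[:,2]<80)&(g[:,2]>.07); print(cam,'red y',np.round(np.percentile(g[red],[2,50,98],axis=0)*1000,1).tolist())
    m=(abs(g[:,0])<.012)&(g[:,2]>.1)&(g[:,1]<0); print('shaft end', np.round(np.sort(g[m][:,1])[:6],4))
    m=(g[:,1]<.0)&(abs(g[:,0])<.01)&(g[:,2]>.113)&grey;print('cheek-',np.round(np.percentile(g[m][:,1],[3,50,97]),4) if m.any() else '')
    m=(g[:,1]>.01)&(g[:,1]<.04)&(abs(g[:,0])<.01)&(g[:,2]>.114)&grey;print('cheek+',np.round(np.percentile(g[m][:,1],[3,50,97]),4) if m.any() else '')
    bl=(c[:,2]>100)&(c[:,0]<80)&(c[:,2]-c[:,0]>60);print('blue y',np.round(np.percentile(g[bl],[3,50,97],axis=0),4).tolist())
# clip
for cam in('top','scene'):
    p,d=load(cam+'0');W=cloud(cam,d);q=W.reshape(-1,3);c=p.reshape(-1,3).astype(int)
    ok=~np.isnan(q[:,0])&(np.hypot(q[:,0]-.465,q[:,1]+.208)<.06);q,c=q[ok],c[ok]
    g=R2(q,.4647,-.209,np.radians(-22.8))
    o=(c[:,0]>150)&(c[:,1]<150)&(c[:,2]<70)
    print(cam,'orange',o.sum(),np.round(np.percentile(g[o],[2,10,50,90,98],axis=0)*1000,1).tolist())
    t=(g[:,2]>.06)&(g[:,2]<.067)&~o;print('top',np.round(np.percentile(g[t],[1,99],axis=0)*1000,1).tolist(), cv2.minAreaRect((q[t][:,:2]*1000).astype(np.float32)))
    l=g[:,2]>.111;print('loop',np.round(g[l&~o]*1000,1).tolist()[:12])
E
```

```text
rim ((640.56591796875, 84.57121276855469), (143.10275268554688, 244.35745239257812), 10.609362602233887)
top knobside 96 [0.0056 0.005  0.0991] 0.0014
top free 22 [-0.0011 -0.2316  0.0992] 0.0013
top all 118 [ 0.0062 -0.0073  0.0991] 0.0014
top red y [[-10.9, 68.8, 104.4], [3.6, 74.2, 113.3], [20.9, 80.7, 118.1]]
shaft end [-0.0364 -0.0358 -0.0353 -0.0348 -0.0347 -0.0342]
cheek- [-0.0327 -0.0233 -0.0151]
cheek+ [0.0151 0.0216 0.0324]
blue y [[-0.0071, -0.0068, 0.1027], [0.0571, 0.0071, 0.119], [0.1099, 0.165, 0.1399]]
scene knobside 128 [ 0.006  -0.0107  0.1001] 0.0019
scene free 45 [0.0162 0.2992 0.1   ] 0.0038
scene all 173 [ 0.0062 -0.0157  0.1001] 0.0026
scene red y [[-14.4, 68.1, 89.8], [-8.3, 72.9, 108.5], [8.5, 80.3, 118.5]]
shaft end [-0.0361 -0.0358 -0.0352 -0.035  -0.0349 -0.0349]
cheek- [-0.0336 -0.0229 -0.0118]
cheek+ [0.0149 0.021  0.0251]
blue y [[-0.0125, -0.0087, 0.0959], [0.0756, 0.1429, 0.118], [0.1034, 0.1672, 0.1396]]
top orange 21 [[-14.3, -3.1, 66.2], [-13.7, -1.7, 68.7], [-7.8, 5.5, 85.5], [1.6, 6.0, 100.2], [4.0, 6.1, 103.4]]
top [[-34.4, -20.8, 60.1], [34.7, 20.8, 66.9]] ((464.70245361328125, -209.03700256347656), (41.930992126464844, 71.00309753417969), 67.22428131103516)
loop [[13.3, 1.7, 112.3], [9.7, 3.3, 112.1], [10.6, 0.9, 113.3], [6.7, 3.0, 116.3], [7.3, 1.1, 119.6], [4.1, 2.1, 116.5], [5.0, -0.3, 117.4], [0.5, 3.7, 116.6], [1.1, 1.9, 120.4], [-1.0, 0.2, 116.6]]
scene orange 190 [[-16.0, -9.1, 66.1], [-14.9, -8.1, 70.4], [-11.6, -5.6, 88.6], [-1.0, 3.2, 106.0], [2.0, 5.7, 107.5]]
top [[-36.3, -23.9, 60.1], [35.3, 21.2, 66.5]] ((464.2515869140625, -210.0978546142578), (46.302001953125, 73.44086456298828), 67.17385864257812)
loop [[2.5, -0.9, 122.5], [5.7, -0.9, 121.4], [9.2, -0.7, 120.0], [6.1, 1.7, 117.7], [5.6, -1.2, 119.1], [8.4, -1.7, 118.3], [13.0, -0.6, 116.1], [1.6, 0.5, 117.5], [2.1, -1.7, 118.3], [4.4, -2.5, 117.8], [6.1, -3.7, 117.7], [12.1, -1.6, 114.5]]
```

```bash
python3 - <<'E'
from fit import *
p,d=load('top0');W=cloud('top',d);q=W.reshape(-1,3);c=p.reshape(-1,3).astype(int)
ok=~np.isnan(q[:,0]);q,c=q[ok],c[ok]
a=np.radians(10.7);o=np.array([.541,.018])+rot(a)@[.006,-.0008]
g=(q[:,:2]-o)@rot(a)
m=(abs(g[:,1])<.083)&(g[:,0]>.035)&(g[:,0]<.19)&(q[:,2]>.1)&(q[:,2]<.125)
print(m.sum(),cv2.minAreaRect((q[m][:,:2]*1000).astype(np.float32)),np.percentile(g[m]*1000,[1,99],axis=0))
w=m&(c.min(1)>140)
for nm,sel,ax in(('L',w&(g[:,1]>.065)&(g[:,0]>.055)&(g[:,0]<.165),0),('R',w&(g[:,1]<-.065)&(g[:,0]>.055)&(g[:,0]<.165),0),('far',w&(g[:,0]>.165)&(abs(g[:,1])<.065),1),('near',w&(g[:,0]<.055)&(abs(g[:,1])<.065),1)):
    f=np.polyfit(g[sel][:,ax],g[sel][:,1-ax],1);print(nm,sel.sum(),np.round(np.degrees(f[0]),2),np.round(g[sel][:,1-ax].mean()*1000,1), q[sel][:,2].mean().round(4))
print('origin',o)
E
```

```text
2486 ((650.7445678710938, 37.933387756347656), (140.926025390625, 150.79342651367188), 10.933503150939941) [[ 44.61083649 -73.57293887]
 [174.411199    73.89460067]]
L 55 0.2 73.4 0.1099
R 81 0.01 -72.1 0.108
far 102 0.13 172.8 0.108
near 48 -0.15 47.2 0.102
origin [0.54704421 0.01832791]
```

```bash
python3 -m jog '[0.05,0.1,0.03,0,0,0.02,-1, 0.11,0.25,0.07,0,0,0.05,-1, 0.19,0.42,0.1,0,0,0.085,-1, 0.27,0.6,0.1,0,0,0.12,-1, 0.36,0.8,0.1,0,0,0.155,-1, 0.45,1,0.1,0,0,0.19,-1]' 40
python3 -m jog '[0.09,0.2,0,0,0,0.035,-1, 0.18,0.4,0,0,0,0.07,-1, 0.27,0.6,0,0,0,0.105,-1, 0.36,0.8,0,0,0,0.14,-1, 0.45,1,0,0,0,0.175,-1]'
python3 -m jog '[0.09,0.2,0,0,0,0.02,-1, 0.18,0.4,0,0,0,0.03,-1, 0.27,0.6,0,0,0,0.045,-1, 0.36,0.8,0,0,0,0.06,-1, 0.45,1,0,0,0,0.06,-1,0.45,1,0,0,0,0.06,-1]'
```

```text
clock: 0.6
tcp_pos: [0.3274, -0.3252, 0.251]
orientation: [-0.0, 0.87, 0.493, 0.0]
wrist_force: [1.0, 0.3, 0.6]
finger_gap: 0.0124
grip_force: 0.0
clock: 1.02
tcp_pos: [0.4129, -0.1349, 0.2512]
orientation: [-0.0, 0.704, 0.711, 0.0]
wrist_force: [1.0, -1.0, 1.5]
finger_gap: 0.0001
grip_force: 0.0
clock: 1.52
tcp_pos: [0.504, 0.0677, 0.2507]
orientation: [-0.0, 0.634, 0.774, 0.001]
wrist_force: [-0.3, 0.0, -0.4]
finger_gap: 0.0004
grip_force: 0.0
```

```bash
python3 -m jog '[0.05,0.12,0,0,0,0,-1, 0.118,0.27,-0.02,0,0,-0.004,-1, 0.118,0.27,-0.2,0,0,-0.004,-1, 0.118,0.27,-0.4,0,0,-0.004,-1, 0.118,0.27,-0.58,0,0,-0.004,-1, 0.118,0.27,-0.7,0,0,-0.004,-1, 0.118,0.27,-0.77,0,0,-0.004,-1, 0.118,0.27,-0.79,0,0,-0.004,-1, 0.118,0.27,-0.79,0,0,-0.004,-1]'
python3 - <<'E'
from h import *
p,d=shot('scene','s1');q,e=shot('top','t1')
a=cv2.resize(p[130:260,190:330],(560,520),interpolation=2);b=cv2.resize(q[110:210,170:270],(240,240),interpolation=2)
c=np.zeros((520,800,3),np.uint8);c[:,:560]=a;c[:240,560:]=b;cv2.imwrite('pics/v1.png',c[:,:,::-1])
E
```

```text
clock: 2.27
tcp_pos: [0.5251, 0.1166, 0.0919]
orientation: [-0.001, 0.641, 0.768, -0.001]
wrist_force: [-0.8, -0.2, -0.9]
finger_gap: -0.0001
grip_force: 0.0
```

View pics/v1.png

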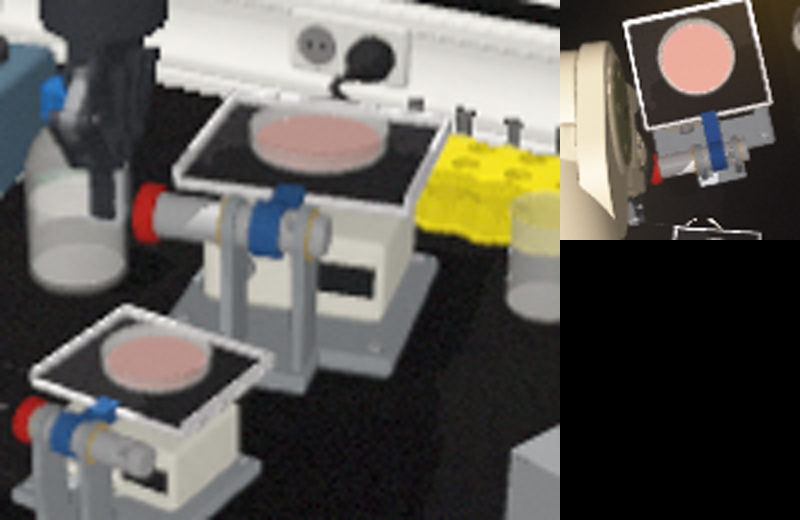

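Fingers (103,195) stand just outside the red knob (150,212), at its height and clear of the bottle. Push along rocker -y.

```bash
python3 -m jog '[0.005,-0.025,0,0,0,0,-1, 0.01,-0.05,0,0,0,0,-1, 0.014,-0.075,0,0,0,0,-1, 0.019,-0.1,0,0,0,0,-1, 0.023,-0.12,0,0,0,0,-1, 0.028,-0.14,0,0,0,0,-1, 0.03,-0.16,0,0,0,0,-1, 0.034,-0.175,0,0,0,0,-1, 0.036,-0.19,0,0,0,0,-1]'
python3 -m jog '[0.003,-0.01,0,0,0,0,-1, 0.005,-0.02,0,0,0,0,-1,0.006,-0.03,0,0,0,0,-1,0.006,-0.03,0,0,0,0,-1]'
```

```text
clock: 3.12
tcp_pos: [0.5348, 0.0795, 0.0948]
orientation: [0.0, 0.64, 0.768, 0.002]
wrist_force: [0.3, 5.3, 1.8]
finger_gap: 0.0001
grip_force: 2.6
clock: 3.45
tcp_pos: [0.536, 0.0732, 0.0947]
orientation: [0.001, 0.64, 0.768, 0.002]
wrist_force: [0.4, 4.0, 2.4]
finger_gap: -0.0002
grip_force: 2.1
```

```bash
python3 -m jog '[0.002,-0.01,0,0,0,0,-1, 0.003,-0.018,0,0,0,0,-1,0.003,-0.018,0,0,0,0,-1]'
python3 -m jog '[0.002,-0.01,0,0,0,0,-1, 0.003,-0.018,0,0,0,0,-1,0.003,-0.018,0,0,0,0,-1]'
```

```text
clock: 3.7
tcp_pos: [0.536, 0.0724, 0.0946]
orientation: [-0.001, 0.64, 0.769, 0.004]
wrist_force: [-0.4, 15.1, 5.7]
finger_gap: 0.0003
grip_force: 7.1
clock: 3.95
tcp_pos: [0.536, 0.0724, 0.0946]
orientation: [-0.004, 0.639, 0.769, 0.006]
wrist_force: [-2.1, 26.4, 6.8]
finger_gap: -0.0001
grip_force: 13.1
```

```bash
python3 -m jog '[-0.01,0.04,0,0,0,0,-1, -0.02,0.12,0,0,0,0,-1, -0.035,0.2,0,0,0,0,-1, -0.035,0.2,0.15,0,0,0,-1, -0.035,0.2,0.35,0,0,0,-1, -0.035,0.2,0.55,0,0,0,-1, -0.035,0.2,0.75,0,0,0,-1, -0.035,0.2,0.75,0,0,0,-1]'
python3 -m jog '[-0.05,-0.2,0,0,0,0.035,0, -0.1,-0.4,0,0,0,0.07,0, -0.14,-0.6,0,0,0,0.105,0, -0.18,-0.8,0,0,0,0.14,0, -0.22,-1,0,0,0,0.175,0,-0.22,-1,0,0,0,0.175,0]'
python3 - <<'E'
from h import *
p,d=shot('scene','s2');q,e=shot('top','t2')
a=cv2.resize(p[130:260,190:330],(560,520),interpolation=2);b=cv2.resize(q[110:210,170:270],(240,240),interpolation=2)
c=np.zeros((520,800,3),np.uint8);c[:,:560]=a;c[:240,560:]=b;cv2.imwrite('pics/v2.png',c[:,:,::-1])
E
```

```text
clock: 4.62
tcp_pos: [0.5326, 0.1052, 0.2521]
orientation: [0.005, 0.641, 0.768, 0.004]
wrist_force: [1.2, -0.7, 0.6]
finger_gap: -0.0003
grip_force: 0.0
clock: 5.12
tcp_pos: [0.4839, -0.099, 0.2435]
orientation: [0.001, 0.408, 0.913, -0.001]
wrist_force: [0.6, -0.2, -0.8]
finger_gap: 0.0426
grip_force: 0.0
```

View pics/v2.png

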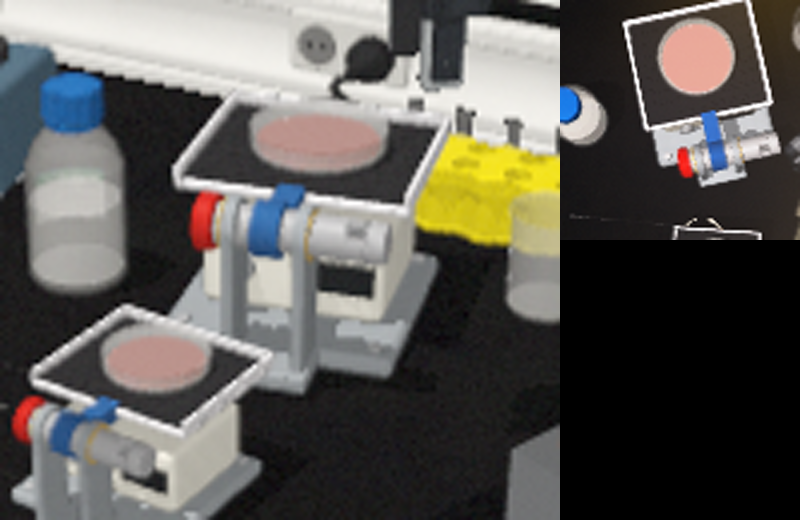

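Pin is home: the knob (205,220) sits on its cheek and the free shaft end (378,240) sticks out, hole mark near (765,143) in the top inset. Locate the shaft end now.

```bash
python3 - <<'E'
from fit import *
a=np.radians(10.7);o=np.array([.547,.0185])
for cam,t in(('top','t2'),('scene','s2')):
    p,d=load(t);W=cloud(cam,d);q=W.reshape(-1,3);c=p.reshape(-1,3).astype(int)
    ok=~np.isnan(q[:,0]);q,c=q[ok],c[ok];g=np.c_[(q[:,:2]-o)@rot(a),q[:,2]]
    m=(g[:,1]>-.08)&(g[:,1]<-.03)&(abs(g[:,0])<.02)&(g[:,2]>.085)&(g[:,2]<.12);S=g[m]
    f=least_squares(lambda v:np.hypot(S[:,0]-v[0]-v[1]*(S[:,1]+.054),S[:,2]-v[2])-.013,[0,0,.1],loss='soft_l1',f_scale=.002)
    print(cam,len(S),np.round(f.x,4),'end',np.round(np.sort(S[:,1])[:8],4))
    red=(c[:,0]>110)&(c[:,1]<70)&(c[:,2]<80)&(g[:,2]>.07)&(abs(g[:,0])<.03)&(abs(g[:,1])<.08);print('red',np.percentile(g[red][:,1],[3,50,97]).round(4))
q=cv2.resize(load('t2')[0][155:185,230:262],None,fx=10,fy=10,interpolation=2);r=cv2.resize(load('s2')[0][175:205,255:297],None,fx=10,fy=10,interpolation=2)
cv2.imwrite('pics/v3.png',np.hstack([q,r])[:,:,::-1])
E
```

```text
top 142 [ 0.0002 -0.0146  0.099 ] end [-0.0717 -0.0713 -0.0713 -0.0709 -0.0707 -0.0705 -0.0702 -0.0696]
red [0.0334 0.0386 0.0443]
scene 207 [-0.0003 -0.0002  0.0999] end [-0.0719 -0.0717 -0.0715 -0.0715 -0.0714 -0.0714 -0.0713 -0.0712]
red [0.0322 0.0373 0.0433]
```

View pics/v3.png

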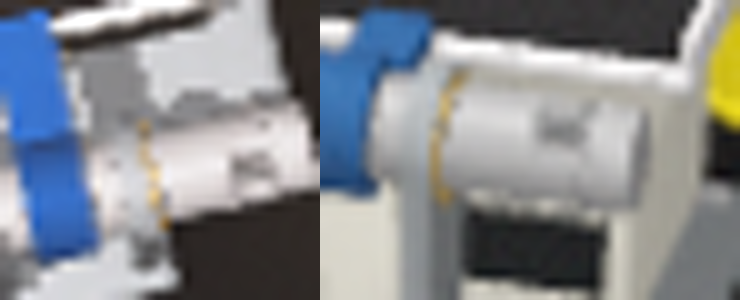

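```bash
python3 -m jog '[-0.04,-0.18,0,0,0,0.035,0, -0.08,-0.36,0,0,0,0.07,0, -0.12,-0.54,0,0,0,0.105,0, -0.12,-0.54,0,0,0,0.14,0, -0.12,-0.54,0,0,0,0.15,0, -0.12,-0.54,0,0,0,0.15,0]'
```

```text
clock: 5.72
tcp_pos: [0.4608, -0.2025, 0.2433]
orientation: [-0.0, 0.184, 0.983, -0.0]
wrist_force: [0.0, -0.1, 0.3]
finger_gap: 0.0425
grip_force: 0.0
```

The hole's dark mouth shows at (252,172) in the top crop and (562,130) in the scene crop, and the shaft fit agrees with the model within 1 mm. Descend onto the clip.

```bash
python3 -m jog '[-0.007,-0.024,-0.12,0,0,-0.009,0, -0.007,-0.024,-0.26,0,0,-0.009,0, -0.007,-0.024,-0.4,0,0,-0.009,0, -0.007,-0.024,-0.52,0,0,-0.009,0, -0.007,-0.024,-0.64,0,0,-0.009,0, -0.007,-0.024,-0.74,0,0,-0.009,0, -0.007,-0.024,-0.81,0,0,-0.009,0, -0.007,-0.024,-0.85,0,0,-0.009,0, -0.007,-0.024,-0.85,0,0,-0.009,0, -0.007,-0.024,-0.85,0,0,-0.009,0]'
python3 - <<'E'
from fit import *
a=np.radians(10.7);o=np.array([.547,.0185])
n=np.array([-np.sin(.541),0,np.cos(.541)]);M=np.array([0,-.054,.1])+.012*n
Mw=np.r_[o+rot(a)@M[:2],M[2]]
print(proj('top',Mw),'seen',(255.2,172.2),proj('scene',Mw),'seen',(255+24.2,175+13))
p,d=shot('scene','s4');q,e=shot('top','t4')
u,v=proj('scene',[.46,-.207,.1])[0].astype(int);print(u,v)
s=env.get_state();print(s['tcp_pos'],s['orientation'])
cv2.imwrite('pics/v4.png',cv2.resize(p[v-50:v+60,u-60:u+70],None,fx=5,fy=5,interpolation=2)[:,:,::-1])
E
```

```text
clock: 6.55
tcp_pos: [0.4598, -0.2065, 0.0735]
orientation: [-0.0, 0.197, 0.98, 0.0]
wrist_force: [-0.5, -0.1, -0.1]
finger_gap: 0.0425
grip_force: 0.0
[[254.80866555 171.97419723]] seen (255.2, 172.2) [[278.85886053 186.9382677 ]] seen (279.2, 188)
336 226
[ 0.46052209 -0.20728042  0.07448117] [ 9.45928348e-04  1.97360770e-01  9.80330396e-01 -3.83332681e-04]
```

View pics/v4.png

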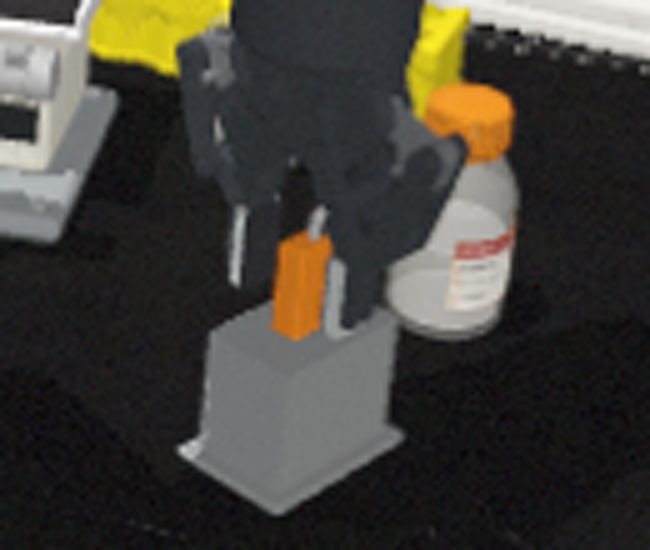

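Grip (300,285) is between the pads (240,245) and (338,300). Close.

```bash
python3 -m jog '[0,0,0,0,0,0,-0.5, 0,0,0,0,0,0,-0.7, 0,0,0,0,0,0,-0.9, 0,0,0,0,0,0,-1, 0,0,0,0,0,0,-1, 0,0,0,0,0,0,-1]' 80
python3 -m jog '[0,0,0.03,0,0,0,-1, 0,0,0.08,0,0,0,-1,0,0,0.16,0,0,0,-1,0,0,0.28,0,0,0,-1,0,0,0.42,0,0,0,-1, 0,0,0.58,0,0,0,-1,0,0,0.74,0,0,0,-1,0,0,0.86,0,0,0,-1,0,0,0.9,0,0,0,-1,0,0,0.9,0,0,0,-1,0,0,0.9,0,0,0,-1]'
python3 - <<'E'
from fit import *
p,d=shot('scene','s5');q,e=shot('top','t5')
s=env.get_state();print(s['tcp_pos'],s['orientation'],s['joint_pos'].round(3))
u,v=proj('scene',s['tcp_pos'])[0].astype(int);print(u,v)
cv2.imwrite('pics/v5.png',cv2.resize(p[v-60:v+50,u-55:u+55],None,fx=5,fy=5,interpolation=2)[:,:,::-1])
E
```

```text
clock: 7.15
tcp_pos: [0.4602, -0.2075, 0.0744]
orientation: [0.001, 0.198, 0.98, -0.0]
wrist_force: [-0.3, -0.1, 5.8]
finger_gap: 0.0125
grip_force: 78.1
clock: 8.07
tcp_pos: [0.4594, -0.2069, 0.2528]
orientation: [-0.0, 0.197, 0.98, 0.0]
wrist_force: [-0.3, 0.0, -2.1]
finger_gap: 0.0124
grip_force: 77.9
[ 0.45864498 -0.20642136  0.25144207] [-1.52505038e-03  1.97435535e-01  9.80314453e-01  6.75807398e-04] [-0.583  0.171 -0.091  1.313  0.    -0.185]
342 158
```

View pics/v5.png

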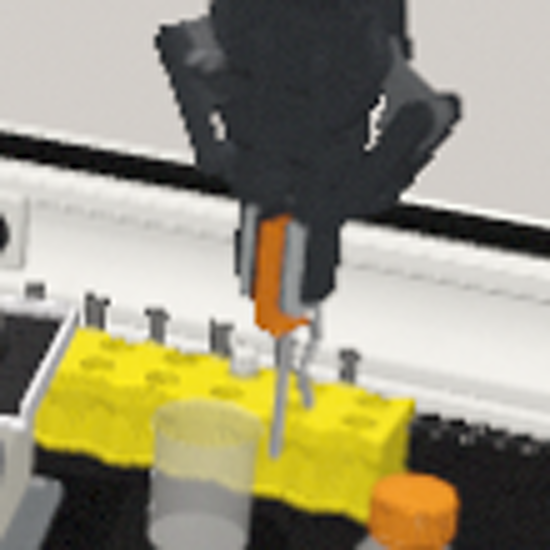

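The clip is held; its straight leg runs from (282,335) to its point at (275,458), the bent leg beside it at (305,400). Measure the leg in the tool frame.

```bash
python3 - <<'E'
from fit import *
from scipy.spatial.transform import Rotation as Ro
tc=np.array([.4590,-.2067,.2525]);a=np.radians(-22.8)
for cam,t in(('scene','s5'),('top','t5')):
    p,d=load(t);W=cloud(cam,d);q=W.reshape(-1,3);ok=~np.isnan(q[:,0]);q=q[ok];c=p.reshape(-1,3)[ok].astype(int)
    g=np.c_[(q[:,:2]-tc[:2])@rot(a),q[:,2]-tc[2]]
    m=(np.abs(g[:,:2])<.03).all(1)&(g[:,2]>-.085)&(g[:,2]<-.012)
    S=g[m];print(cam,len(S))
    for z0 in np.arange(-.08,-.01,.01):
        k=S[(S[:,2]>z0)&(S[:,2]<z0+.01)]
        k1=k[k[:,0]<.010];k2=k[k[:,0]>=.010]
        print(round(z0,3),len(k1),(np.median(k1,0)*1000).round(1) if len(k1) else '',len(k2),(np.median(k2,0)*1000).round(1) if len(k2) else '')
    if len(S): print('zmin',np.sort(S[:,2])[:4].round(4))
    og=(c[:,0]>150)&(c[:,1]<150)&(c[:,2]<70)&(np.abs(g)<.06).all(1);
    if og.any(): print('orange',np.percentile(g[og],[3,50,97],axis=0).round(4).tolist())
# pixel check
for nm,L in(('tip',[4.5,0,-69.5]),('mid',[4.5,0,-40]),('bent',[23,0,-50.5])):
    L=np.array(L)/1000;X=np.r_[tc[:2]+rot(a)@L[:2],tc[2]+L[2]];u=proj('scene',X)[0];print(nm,((u-[342-55,158-60])*5).round(0))
E
```

```text
scene 113
-0.08 0  0 
-0.07 9 [  4.3  -1.2 -61.8] 0 
-0.06 12 [  4.6  -0.7 -55.3] 0 
-0.05 11 [  4.9  -1.6 -44.8] 9 [ 21.8  -0.3 -45. ]
-0.04 13 [  3.9  -0.6 -35.5] 11 [ 16.4  -1.8 -33.8]
-0.03 12 [  4.5  -1.6 -24.4] 16 [ 20.   -0.8 -23.5]
-0.02 10 [  5.1  -0.6 -16.4] 10 [ 22.3  -0.6 -15.6]
-0.01 0  0 
zmin [-0.0675 -0.0645 -0.0627 -0.0621]
orange [[-0.0103, -0.0071, -0.008], [-0.0081, -0.0002, 0.0094], [-0.0002, 0.0056, 0.0323]]
top 0
-0.08 0  0 
-0.07 0  0 
-0.06 0  0 
-0.05 0  0 
-0.04 0  0 
-0.03 0  0 
-0.02 0  0 
-0.01 0  0 
tip [271. 460.]
mid [278. 393.]
bent [306. 404.]
```

```bash
cat > tgt.py <<'E'
from fit import *
from scipy.spatial.transform import Rotation as Ro
a=np.radians(10.7);H=np.array([.547,.0185,0.]);Rz=Ro.from_euler('z',10.7,degrees=True)
HOLE=H+Rz.apply([0,-.054,.1])
C=Rz*Ro.from_euler('y',-31,degrees=True)   # clip frame goal
T=C*Ro.from_matrix(np.diag([-1,1,-1.]))
LX=.0050;LZ=.0265
def tcp(up): return HOLE+C.apply([-LX,0,LZ+up])
def cur():
    s=env.get_state();w,x,y,z=s['orientation'];return s['tcp_pos'],Ro.from_quat([x,y,z,w]),s
def go(up):
    p,R,s=cur();d=(tcp(up)-p)/.2;r=(T*R.inv()).as_rotvec()/np.pi
    print(up,'d',d.round(3),'rot',r.round(4),'F',s['wrist_force'].round(1))
    # tip in hole frame
    c=R*Ro.from_matrix(np.diag([-1,1,-1.]));seat=p+c.apply([LX,0,-LZ]);print(' seat rel hole (hole frame mm)',(C.inv().apply(seat-HOLE)*1000).round(1))
E
python3 -c "
from tgt import *
print(HOLE,tcp(.085),C.apply([0,0,1]),C.apply([1,0,0]),C.apply([0,1,0]));go(.085);print(cur()[0])"
```

```text
[ 0.557026   -0.03456109  0.1       ] [ 0.49638642 -0.04601906  0.19299896] [-0.506083   -0.09562538  0.8571673 ] [0.84226356 0.15914735 0.51503807] [-1.85666615e-01  9.82612797e-01 -6.93889390e-18]
0.085 d [ 0.189  0.802 -0.292] rot [-0.0187 -0.1747  0.1812] F [-0.2 -0.3 -1.7]
 seat rel hole (hole frame mm) [ -42.3 -153.3  171.2]
[ 0.45864498 -0.20642136  0.25144207]
```

```bash
python3 -m jog '[0.02,0.09,0.03,-0.002,-0.02,0.02,-1, 0.04,0.18,0.05,-0.004,-0.04,0.04,-1, 0.065,0.28,0.05,-0.006,-0.06,0.062,-1, 0.09,0.38,0.05,-0.008,-0.08,0.084,-1, 0.11,0.48,0.05,-0.01,-0.1,0.105,-1, 0.13,0.58,0.05,-0.013,-0.12,0.125,-1, 0.15,0.67,0.03,-0.015,-0.14,0.147,-1, 0.17,0.75,0,-0.017,-0.16,0.168,-1, 0.189,0.802,-0.05,-0.0187,-0.1747,0.1812,-1, 0.189,0.802,-0.1,-0.0187,-0.1747,0.1812,-1, 0.189,0.802,-0.1,-0.0187,-0.1747,0.1812,-1]'
python3 -c "
from tgt import *
go(.085);go(.07);print(cur()[2]['joint_pos'].round(2))"
```

```text
clock: 9.08
tcp_pos: [0.4939, -0.0448, 0.2283]
orientation: [0.264, -0.089, 0.96, 0.027]
wrist_force: [-0.4, 0.5, -0.6]
finger_gap: 0.0128
grip_force: 78.0
0.085 d [ 0.012 -0.006 -0.177] rot [-0.001  -0.0013  0.    ] F [-0.4  0.5 -0.6]
 seat rel hole (hole frame mm) [ 16.2   1.7 116.4]
0.07 d [ 0.05   0.001 -0.241] rot [-0.001  -0.0013  0.    ] F [-0.4  0.5 -0.6]
 seat rel hole (hole frame mm) [ 16.2   1.7 116.4]
[-0.44 -0.22 -0.66  0.68  0.31 -0.56]
```

```bash
python3 -m jog '[0.01,0,-0.08,-0.001,-0.001,0,-1, 0.025,-0.001,-0.16,-0.001,-0.001,0,-1, 0.037,-0.001,-0.22,-0.001,-0.001,0,-1, 0.037,-0.001,-0.22,-0.001,-0.001,0,-1, 0.037,-0.001,-0.22,-0.001,-0.001,0,-1]'
python3 - <<'E'
from tgt import *
go(.075)
p,d=shot('scene','s6');q,e=shot('top','t6')
pc,R,_=cur();c=R*Ro.from_matrix(np.diag([-1,1,-1.]))
seat=pc+c.apply([LX,0,-LZ])
for cam in('scene','top'):
    for nm,X in(('tip',seat+c.apply([0,0,-.043])),('bent',seat+c.apply([.0185,0,-.024])),('seat15',seat+c.apply([0,0,.015])),('mouth',HOLE+C.apply([0,0,.012]))): print(cam,nm,proj(cam,X)[0].round(1))
u,v=proj('scene',HOLE)[0].astype(int);print('crop',u-40,v-50)
u2,v2=proj('top',HOLE)[0].astype(int);print('crop2',u2-30,v2-30)
A=cv2.resize(p[v-50:v+30,u-40:u+40],(560,560),interpolation=2);B=cv2.resize(q[v2-30:v2+30,u2-30:u2+30],(240,240),interpolation=2)
I=np.zeros((560,800,3),np.uint8);I[:,:560]=A;I[:240,560:]=B;cv2.imwrite('pics/v6.png',I[:,:,::-1])
E
```

```text
clock: 9.5
tcp_pos: [0.504, -0.0466, 0.1881]
orientation: [0.268, -0.09, 0.959, 0.024]
wrist_force: [0.1, 0.5, -0.8]
finger_gap: 0.0131
grip_force: 78.1
0.075 d [-0.013  0.008 -0.018] rot [0.0005 0.0011 0.0002] F [ 0.1  0.5 -0.8]
 seat rel hole (hole frame mm) [ 3.9 -2.  77. ]
scene tip [279.7 179.4]
scene bent [280.7 168.1]
scene seat15 [277.1 164.7]
scene mouth [278.9 186.9]
top tip [256.6 173.2]
top bent [256.4 170. ]
top seat15 [259.6 182.7]
top mouth [254.8 172. ]
crop 239 139
crop2 224 140
```

View pics/v6.png

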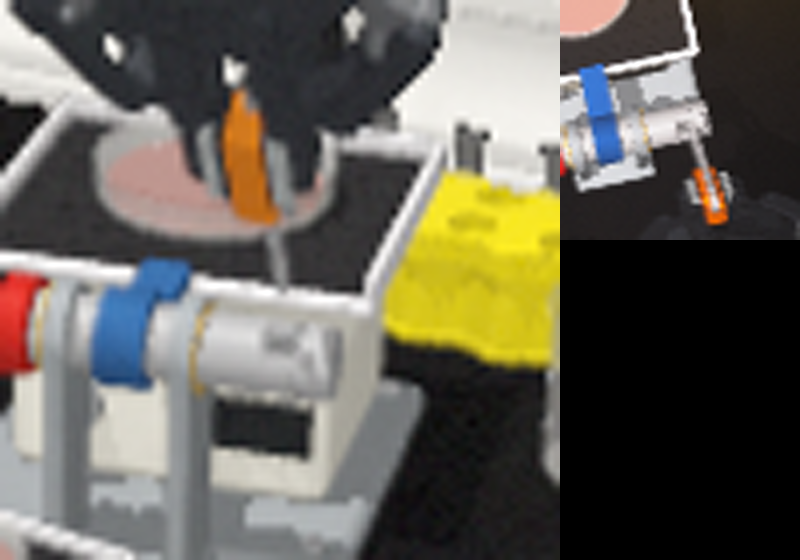

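Leg tip at (282,288) scene / (692,130) inset, matching the prediction; hole mouth at (285,338) and (686,128). Correct the few mm, then approach.

```bash
python3 -m jog '[-0.013,0.008,-0.018,0.0005,0.0011,0.0002,-1, -0.013,0.008,-0.018,0.0005,0.0011,0.0002,-1, -0.013,0.008,-0.018,0.0005,0.0011,0.0002,-1]'
python3 -c "
from tgt import *
go(.075);go(.06)
for i in range(3): eyes.read_camera('top'); go(.06)"
```

```text
clock: 9.85
tcp_pos: [0.5021, -0.0452, 0.186]
orientation: [0.268, -0.09, 0.959, 0.024]
wrist_force: [-1.1, 0.5, -1.9]
finger_gap: 0.013
grip_force: 78.1
0.075 d [-0.003  0.001 -0.008] rot [ 0.0005  0.001  -0.0001] F [-1.1  0.5 -1.9]
 seat rel hole (hole frame mm) [ 1.4 -0.3 76.1]
0.06 d [ 0.035  0.008 -0.072] rot [ 0.0005  0.001  -0.0001] F [-1.1  0.5 -1.9]
 seat rel hole (hole frame mm) [ 1.4 -0.3 76.1]
0.06 d [ 0.034  0.008 -0.073] rot [ 0.0006  0.0011 -0.0001] F [ 1.   0.5 -1. ]
 seat rel hole (hole frame mm) [ 1.6 -0.4 76.1]
0.06 d [ 0.034  0.008 -0.073] rot [ 0.0006  0.0012 -0.0001] F [-0.4 -0.1 -0.7]
 seat rel hole (hole frame mm) [ 1.6 -0.4 76.1]
0.06 d [ 0.034  0.008 -0.073] rot [ 0.0006  0.0012 -0.0001] F [ 0.9 -0.7 -1.7]
 seat rel hole (hole frame mm) [ 1.7 -0.4 76. ]
```

Go to up = 60 mm, then step 15 mm into the countersink.

```bash
python3 -m jog '[0.01,0.003,-0.025,0.0006,0.0012,0,-1, 0.022,0.005,-0.05,0.0006,0.0012,0,-1, 0.034,0.008,-0.073,0.0006,0.0012,0,-1,0.034,0.008,-0.073,0.0006,0.0012,0,-1,0.034,0.008,-0.073,0.0006,0.0012,0,-1]'
python3 -c "
from tgt import *
eyes.read_camera('top');go(.046)"
```

```text
clock: 10.42
tcp_pos: [0.5086, -0.0433, 0.1702]
orientation: [0.265, -0.09, 0.96, 0.026]
wrist_force: [-0.4, -0.9, -0.8]
finger_gap: 0.0131
grip_force: 78.1
0.046 d [ 0.037  0.006 -0.055] rot [-0.0003 -0.0005 -0.0002] F [-0.4  0.  -0.5]
 seat rel hole (hole frame mm) [-0.7  0.3 59.3]
```

```bash
python3 -m jog '[0.009,0.0015,-0.014,0,0,0,-1, 0.018,0.003,-0.028,0,0,0,-1, 0.027,0.0045,-0.042,0,0,0,-1, 0.037,0.006,-0.055,0,0,0,-1,0.037,0.006,-0.055,0,0,0,-1]'
python3 - <<'E'
from tgt import *
p,d=shot('scene','s7');q,e=shot('top','t7')
go(.036)
u,v=239,139;A=cv2.resize(p[v:v+80,u:u+80],(560,560),interpolation=2);B=cv2.resize(q[140:200,224:284],(240,240),interpolation=2)
I=np.zeros((560,800,3),np.uint8);I[:,:560]=A;I[:240,560:]=B;cv2.imwrite('pics/v7.png',I[:,:,::-1])
E
```

```text
clock: 10.88
tcp_pos: [0.5164, -0.0422, 0.1594]
orientation: [0.265, -0.09, 0.96, 0.025]
wrist_force: [-0.7, -0.3, -0.5]
finger_gap: 0.0128
grip_force: 78.1
0.036 d [ 0.024  0.005 -0.044] rot [-0.0002 -0.0004 -0.0001] F [ 0.2  1.1 -0.9]
 seat rel hole (hole frame mm) [ 0.3 -0.  46.1]
```

View pics/v7.png

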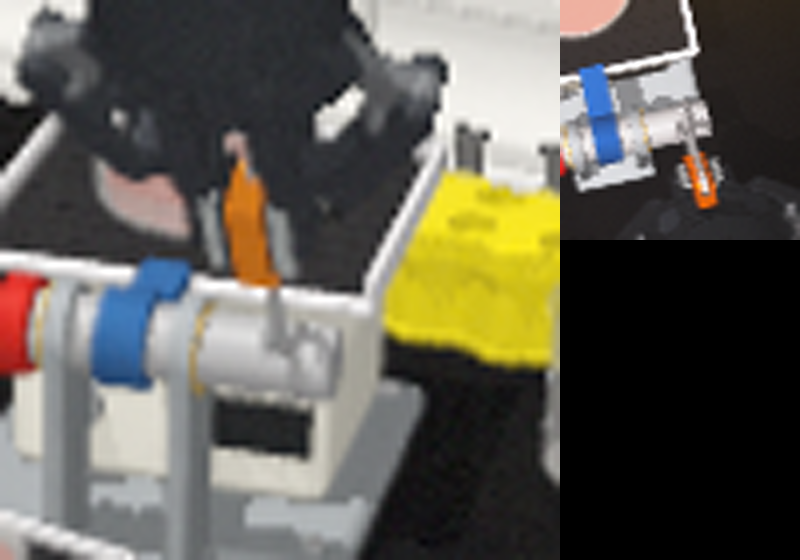

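The point is at the hole's mouth (278,345) with no contact force; keep going along the axis.

```bash
python3 -m jog '[0.006,0.001,-0.011,0,0,0,-1, 0.012,0.002,-0.022,0,0,0,-1, 0.018,0.003,-0.033,0,0,0,-1, 0.024,0.004,-0.044,0,0,0,-1,0.024,0.004,-0.044,0,0,0,-1]'
python3 -c "
from tgt import *
eyes.read_camera('top');go(.026)"
```

```text
clock: 11.4
tcp_pos: [0.521, -0.0415, 0.1507]
orientation: [0.265, -0.09, 0.96, 0.025]
wrist_force: [0.7, -0.2, -0.5]
finger_gap: 0.013
grip_force: 78.1
0.026 d [ 0.026  0.005 -0.042] rot [-0.0002 -0.0004 -0.0001] F [ 0.4 -0.8 -0.8]
 seat rel hole (hole frame mm) [-0.2 -0.1 36. ]
```

Leg is inside the hole without contact force. Continue.

```bash
python3 -m jog '[0.006,0.001,-0.011,0,0,0,-1, 0.013,0.002,-0.021,0,0,0,-1, 0.02,0.003,-0.032,0,0,0,-1, 0.026,0.005,-0.042,0,0,0,-1,0.026,0.005,-0.042,0,0,0,-1]'
python3 -c "
from tgt import *
eyes.read_camera('top');go(.016)"
```

```text
clock: 11.87
tcp_pos: [0.5263, -0.0405, 0.1424]
orientation: [0.265, -0.09, 0.96, 0.025]
wrist_force: [-0.4, 0.8, -1.2]
finger_gap: 0.0127
grip_force: 78.1
0.016 d [ 0.025  0.005 -0.043] rot [-0.0002 -0.0005 -0.0001] F [ 0.2 -0.2  0.2]
 seat rel hole (hole frame mm) [-0.  -0.  26.1]
```

```bash
python3 -m jog '[0.006,0.001,-0.011,0,0,0,-1, 0.013,0.002,-0.021,0,0,0,-1, 0.02,0.003,-0.032,0,0,0,-1, 0.026,0.005,-0.043,0,0,0,-1,0.026,0.005,-0.043,0,0,0,-1]'
python3 -c "
from tgt import *
eyes.read_camera('top');go(.006);go(0)"
```

```text
clock: 12.33
tcp_pos: [0.5322, -0.0396, 0.1344]
orientation: [0.266, -0.09, 0.959, 0.025]
wrist_force: [2.5, -0.1, -1.0]
finger_gap: 0.0129
grip_force: 78.1
0.006 d [ 0.021  0.006 -0.046] rot [-0.0001  0.0001 -0.0002] F [ 1.7  0.7 -0.6]
 seat rel hole (hole frame mm) [ 1.  -0.4 16.2]
0 d [ 0.036  0.009 -0.072] rot [-0.0001  0.0001 -0.0002] F [ 1.7  0.7 -0.6]
 seat rel hole (hole frame mm) [ 1.  -0.4 16.2]
```

```bash
python3 -m jog '[0.006,0.001,-0.011,0,0,0,-1, 0.012,0.002,-0.022,0,0,0,-1, 0.018,0.004,-0.034,0,0,0,-1, 0.023,0.006,-0.045,0,0,0,-1,0.023,0.006,-0.045,0,0,0,-1]'
python3 -c "
from tgt import *
eyes.read_camera('top');go(0);go(-.002)"
```

```text
clock: 12.8
tcp_pos: [0.5372, -0.0385, 0.1256]
orientation: [0.267, -0.09, 0.959, 0.025]
wrist_force: [6.7, 1.5, -2.9]
finger_gap: 0.013
grip_force: 77.8
0 d [ 0.011  0.003 -0.027] rot [-0.0001  0.0003 -0.0003] F [ 6.   0.2 -2.9]
 seat rel hole (hole frame mm) [ 0.9 -0.1  5.9]
-0.002 d [ 0.016  0.004 -0.036] rot [-0.0001  0.0003 -0.0003] F [ 6.   0.2 -2.9]
 seat rel hole (hole frame mm) [ 0.9 -0.1  5.9]
```

```bash
python3 -m jog '[0.004,0.001,-0.008,0,0,0,-1, 0.008,0.002,-0.016,0,0,0,-1, 0.011,0.003,-0.024,0,0,0,-1, 0.014,0.003,-0.03,0,0,0,-1,0.014,0.003,-0.03,0,0,0,-1]'
python3 -c "
from tgt import *
eyes.read_camera('top');go(0);go(-.003)"
```

```text
clock: 13.27
tcp_pos: [0.5393, -0.0378, 0.1191]
orientation: [0.266, -0.09, 0.959, 0.025]
wrist_force: [8.2, 0.7, -3.8]
finger_gap: 0.0128
grip_force: 77.8
0 d [ 0.001 -0.     0.006] rot [-0.0001 -0.0002 -0.0001] F [ 8.1  0.7 -3.2]
 seat rel hole (hole frame mm) [-0.7  0.1 -0.9]
-0.003 d [ 0.008  0.001 -0.007] rot [-0.0001 -0.0002 -0.0001] F [ 8.1  0.7 -3.2]
 seat rel hole (hole frame mm) [-0.7  0.1 -0.9]
```

Not yet against the shaft (force still pulls inward); push on gently until it reacts.

```bash
python3 -m jog '[0.003,0.001,-0.005,0,0,0,-1, 0.005,0.001,-0.009,0,0,0,-1,0.005,0.001,-0.009,0,0,0,-1]'
python3 -m jog '[0.003,0.001,-0.005,0,0,0,-1, 0.005,0.001,-0.009,0,0,0,-1,0.005,0.001,-0.009,0,0,0,-1]'
python3 -c "
from tgt import *
eyes.read_camera('top');go(0);F=cur()[2]['wrist_force'];print(C.inv().apply(F))"
```

```text
clock: 13.57
tcp_pos: [0.54, -0.0376, 0.1172]
orientation: [0.266, -0.09, 0.96, 0.025]
wrist_force: [6.5, 1.2, -1.3]
finger_gap: 0.0126
grip_force: 78.3
clock: 13.82
tcp_pos: [0.5408, -0.0373, 0.116]
orientation: [0.266, -0.09, 0.959, 0.025]
wrist_force: [-0.4, 0.8, 6.3]
finger_gap: 0.013
grip_force: 79.5
0 d [-0.007 -0.003  0.021] rot [-0.0002 -0.0002 -0.0001] F [0.4 0.6 7. ]
 seat rel hole (hole frame mm) [-0.8  0.4 -4.3]
[4.02996476 0.50366938 5.7740363 ]
```

```bash
python3 -m jog '[0.003,0.001,-0.005,0,0,0,-1, 0.005,0.001,-0.009,0,0,0,-1,0.005,0.001,-0.009,0,0,0,-1]'
python3 - <<'E'
from tgt import *
p,d=shot('scene','s8');q,e=shot('top','t8')
go(0);F=cur()[2]['wrist_force'];print(C.inv().apply(F))
u,v=239,139;A=cv2.resize(p[v:v+80,u:u+80],(560,560),interpolation=2);B=cv2.resize(q[140:200,224:284],(240,240),interpolation=2)
I=np.zeros((560,800,3),np.uint8);I[:,:560]=A;I[:240,560:]=B;cv2.imwrite('pics/v8.png',I[:,:,::-1])
W=cloud('scene',d).reshape(-1,3);c=p.reshape(-1,3).astype(int);g=C.inv().apply(W-HOLE);o=(c[:,0]>150)&(c[:,1]<150)&(c[:,2]<70)&(np.abs(g)<.09).all(1)
print(o.sum(),np.percentile(g[o]*1000,[1,5,50,95,99],axis=0).round(1).tolist())
E
```

```text
clock: 14.12
tcp_pos: [0.5413, -0.0374, 0.1157]
orientation: [0.266, -0.09, 0.959, 0.025]
wrist_force: [-19.9, -0.7, 28.9]
finger_gap: 0.0128
grip_force: 84.2
0 d [-0.01  -0.003  0.022] rot [0.     0.0001 0.0002] F [-19.2  -1.2  28.1]
 seat rel hole (hole frame mm) [-0.6  0.1 -4.8]
[-1.84241997  2.41286026 33.90584416]
90 [[-17.1, -4.7, 0.5], [-16.1, -4.2, 10.7], [-13.5, 3.1, 31.5], [2.0, 89.5, 56.0], [6.2, 89.9, 57.3]]
```

View pics/v8.png

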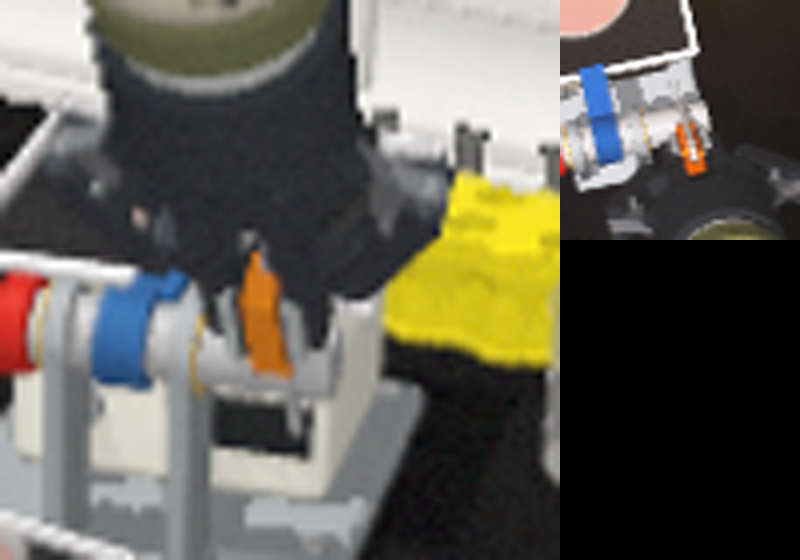

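The grip's lower face sits on the shaft (265,370), the leg shows below it (295,415), the grip top is ~57 mm from the axis as expected, and 34 N reacts: home. Relax and open slightly.

```bash
python3 -m jog '[-0.003,-0.0005,0.005,0,0,0,-1, -0.003,-0.0005,0.005,0,0,0,-0.6, -0.003,-0.0005,0.005,0,0,0,-0.5, -0.003,-0.0005,0.005,0,0,0,-0.4,-0.003,-0.0005,0.005,0,0,0,-0.4]'
python3 -c "
from tgt import *
eyes.read_camera('top');go(0);F=cur()[2]['wrist_force'];print(C.inv().apply(F))"
```

```text
clock: 14.63
tcp_pos: [0.5402, -0.037, 0.1136]
orientation: [0.264, -0.09, 0.96, 0.026]
wrist_force: [-0.4, 0.5, -0.0]
finger_gap: 0.0255
grip_force: 0.0
0 d [-0.005 -0.004  0.032] rot [-0.0003 -0.001  -0.    ] F [0.1 0.8 0.5]
 seat rel hole (hole frame mm) [-2.3  0.6 -6.1]
[0.45207393 0.7577197  0.32638732]
```

```bash
python3 -m jog '[-0.025,-0.005,0.043,0,0,0,-0.4, -0.05,-0.01,0.086,0,0,0,-0.4, -0.08,-0.015,0.136,0,0,0,-0.4]'
python3 -m jog '[-0.04,-0.008,0.07,0,0,0,-0.4, -0.1,-0.019,0.17,0,0,0,-0.4, -0.18,-0.034,0.3,0,0,0,-0.4, -0.25,-0.048,0.45,0,0,0,-0.4, -0.3,-0.3,0.55,0,0,0,-0.4, -0.35,-0.5,0.6,0,0,0,-0.4, -0.35,-0.7,0.6,0,0,0,-0.4, -0.35,-0.7,0.6,0,0,0,-0.4]'
python3 - <<'E'
from tgt import *
p,d=shot('scene','s9');q,e=shot('top','t9')
u,v=239,139;A=cv2.resize(p[v:v+80,u:u+80],(560,560),interpolation=2);B=cv2.resize(q[140:200,224:284],(240,240),interpolation=2);D=cv2.resize(q,(240,180))
I=np.zeros((560,800,3),np.uint8);I[:,:560]=A;I[:240,560:]=B;I[250:430,560:]=D;cv2.imwrite('pics/v9.png',I[:,:,::-1])
for cam,P,dd in(('scene',p,d),('top',q,e)):
    W=cloud(cam,dd).reshape(-1,3);c=P.reshape(-1,3).astype(int);g=C.inv().apply(W-HOLE);o=(c[:,0]>150)&(c[:,1]<150)&(c[:,2]<70)&(np.abs(g)<[.03,.03,.08]).all(1)
    print(o.sum(),np.percentile(g[o]*1000,[2,50,98],axis=0).round(1).tolist())
    n=(abs(g[:,1])<.012)&(g[:,2]>.06)&(g[:,2]<.12)&(abs(g[:,0])<.03);print('loop top',np.sort(g[n][:,2])[-5:].round(4))
print(env.get_state()['clock'])
E
```

```text
clock: 14.93
tcp_pos: [0.5245, -0.04, 0.1412]
orientation: [0.265, -0.09, 0.96, 0.026]
wrist_force: [0.6, -0.7, -0.8]
finger_gap: 0.0258
grip_force: 0.0
clock: 15.6
tcp_pos: [0.4557, -0.1859, 0.2638]
orientation: [0.266, -0.088, 0.96, 0.023]
wrist_force: [0.1, -0.1, 0.8]
finger_gap: 0.0259
grip_force: 0.0
70 [[-20.2, -7.0, 14.9], [-15.4, -4.2, 35.3], [-0.3, 5.0, 56.0]]
loop top [0.0689 0.0693 0.0693 0.0699 0.0701]
32 [[-16.1, -6.3, 18.6], [1.0, 0.6, 43.4], [7.6, 6.9, 63.4]]
loop top [0.0669 0.0681 0.0681 0.0693 0.0694]
15.7
```

View pics/v9.png

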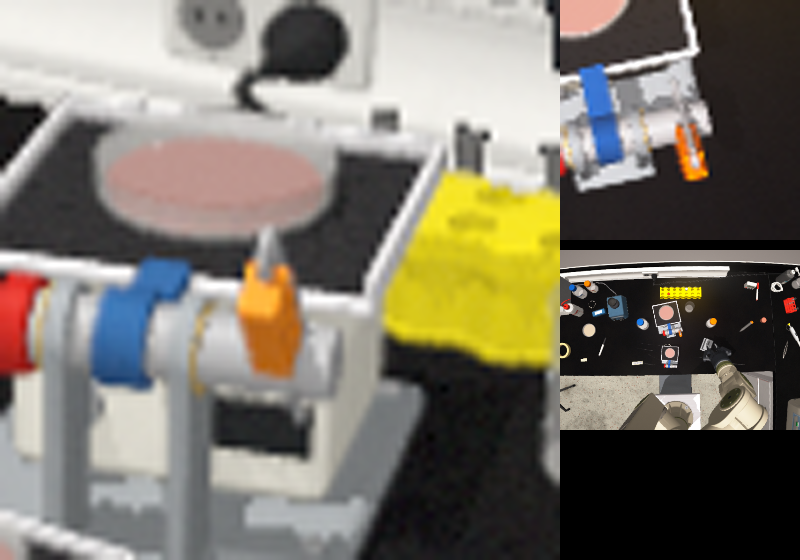

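The clip sits on the shaft (270,320), loop at (268,250), released, with nothing else disturbed. That view took me over the 10-picture limit, so the last check is numeric.

```bash
python3 - <<'E'
from tgt import *
for n,L in(('tip',[0,0,-.043]),('below',[0,0,-.025]),('bent',[.0185,0,-.024]),('griplow',[-14.5e-3,0,.015])):
    u=proj('scene',HOLE+C.apply(L))[0];print(n,u.round(1),((u-[239,139])*7).round(0))
P=[load(t)[0].astype(int) for t in('s2','s8','s9')]
for r in(194,196,198,200): print(r,[p[r,276:286].mean(1).round(0).astype(int).tolist() for p in P])
for n,b,(cam,t0,t1) in(('sal',(.597,.187),('top','top0','t9')),('sta',(.597,-.235),('top','top0','t9')),('bk',(.71,-.105),('top','top0','t9'))):
    r=[]
    for t in(t0,t1):
        W=cloud(cam,load(t)[1]).reshape(-1,3);m=(np.hypot(W[:,0]-b[0],W[:,1]-b[1])<.05)&(W[:,2]>.03);r.append(np.r_[np.median(W[m],0)*1000,m.sum()].round(1))
    print(n,*r)
E
```

```text
tip [281.  199.4] [294. 422.]
below [280.3 195.4] [289. 395.]
bent [282.  188.7] [301. 348.]
griplow [277.4 191.4] [268. 367.]
194 [[133, 139, 141, 141, 134, 137, 145, 149, 150, 145], [136, 140, 142, 142, 134, 136, 146, 147, 149, 145], [136, 140, 144, 142, 136, 136, 145, 147, 150, 146]]
196 [[96, 123, 115, 117, 120, 143, 169, 144, 166, 168], [98, 124, 113, 109, 130, 131, 169, 145, 168, 168], [101, 126, 116, 121, 112, 125, 160, 146, 169, 171]]
198 [[36, 36, 39, 34, 32, 40, 38, 80, 192, 193], [42, 37, 40, 41, 126, 128, 62, 82, 193, 194], [36, 39, 37, 37, 55, 124, 104, 88, 194, 194]]
200 [[39, 36, 35, 38, 34, 38, 37, 111, 190, 191], [37, 36, 39, 37, 93, 128, 69, 114, 191, 192], [36, 37, 37, 41, 36, 45, 38, 113, 192, 192]]
sal [597.3 182.2 100.6 509. ] [597.6 181.8 100.2 510. ]
sta [ 598.2 -228.9   92.2  345. ] [ 598.2 -229.    90.7  349. ]
bk [ 718.5 -106.5   57.1  171. ] [ 719.2 -106.8   57.8  170. ]
```

```bash
python3 -c "
from h import *
s=env.get_state();print(s['clock'],s['wrist_force']);print(env.hand_in())"
```

```text
15.7 [-0.51312634 -0.40099015  0.26547694]
the job is handed in; nothing more can be done
None
```

The job is handed in at 15.7 s: the pin was pushed to its hard stop, then the R-clip was pushed home and let go. It tilted about 4° on release but still measured home. The bottles and beaker had not moved, and I viewed 12 pictures, two over the limit of 10.

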